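Turn a lab spatula round in the spring clip

ROBOT

A 6-joint arm with a two-finger parallel gripper is mounted at the origin on the work surface. World frame = base frame: x ahead of the robot, y to its left, z up, the work surface at z = 0. Lengths are in m, angles in rad, forces in N, time in s.
With the tool pointing down it reaches from about 0.35 to 0.95 m from the base axis. Payload 17.4 kg.
Tool frame: the origin (TCP) lies between the finger pads; the fingertips stand 14 mm ahead of it and the grasp point (between the pads) lies 5 mm behind it; z points along the fingers, y is the line along which they close (so a half turn about z gives the same grasp; the last joint's range is limited). The gripper opens to 93 mm and grips with 3 to 60 N. Pads are 15 mm wide; open, the fingers measure 128 mm over their backs; the gripper's body (75 mm by 188 mm) begins 65 mm behind the grasp point.
Start: joints at [1.253, 0.116, 1.442, -0, 1.584, -0.038], TCP at [0.186, 0.649, 0.233] pointing down, gripper open.
Joint ranges: [-2.83, 2.83], [-0.83, 2.19], [0.07, 2.5], [-1.14, 4.28], [0.01, 3], [-2.97, 2.97]. Speed limits (rad/s): [1.89, 1.89, 2.22, 3.14, 3.14, 3.14].

INTERFACE

Orientations are given as a 3x3 rotation matrix whose columns are the frame's x, y, z axes.
In Python, from workcell import get_state, read_camera, hand_in gives the robot as it stands.
- The arm moves only by the tool send_rows, never from a script. Its argument "commands" is a list of rows, each an object with "gripper": the finger opening in m, from 0 to 0.093; "travel": the shift along the tool's x, y, z in m, a list of three; "twist": the turn, a rotation vector about the tool's x, y, z in rad, a list of three. A call has 1 to 12 rows; each row is the pose to reach, as a shift and turn from the pose commanded when the call began, along the tool's axes at that moment; what a row does not reach only later rows make up. A row lasts 1/12 s, in which the tool goes at most 41.7 mm and 7.16 degrees, less where a joint would pass 70% of its speed; a pose out of reach is approached as far as the arm can. A call with a gripper value outside its range is refused whole. The fingers move at their own pace and stop on an object; the grip force is fixed at half the most. Time passes only in rows, so rows that repeat a pose let the fingers close. It gives the time, the measured TCP pose, the force, the opening and the grip force at its end, in the units of the state.
- get_state(): the state, without advancing time (a new reading comes with each control period).
- read_camera(name): name is "scene" or "top" or "wrist"; returns a dict with "img" (420x560x3 uint8, red, green, blue), "mtx" (3x3 intrinsics, pixels), "extrinsics" (4x4, takes a point from camera to world coordinates); the wrist camera has in their place "hand_eye" (4x4, takes a point from camera to tool coordinates, whose origin is the TCP and whose axes are the flange's). Camera axes: x right, y up, looking along -z (the intrinsics and any distortion apply to the point x, -y, -z); pixel columns grow to the right and rows downward; lengths in m; the calibration is good to about 2 mm. A picture is of the moment at which its call begins: read the wrist's pose just before it. There is no depth.
- hand_in(): hands the job in; it is judged then, once.
The state is a dict: "time": time; "q": joint angles; "qvel": joint speeds; "joint_torque": joint torques, N m; "tcp_pos": TCP position; "ee_rot": TCP orientation; "contact_force": force on the tool from outside, world axes, zero at the start; "torque": the same for the moment, N m; "finger_gap": finger opening in m; "grip_force": force on a finger pad.
Only numpy, scipy, OpenCV 4.12 (cv2) and the standard library are available. Lean on these libraries where they do the work, as an engineer would, in place of code of your own. Each camera call takes 0.05 s, during which the arm holds its last target. There are 200 camera calls.

TASK

Get the black-handled spatula ready to be handed out handle first: pick it up by its black handle, press its steel waist down into the spring clip until it sits on the clip's floor, and let go. Then take it from the other side of the clip, by the steel shank on the blade side, lift it out and lay it flat and lengthwise in the three-sided tray, blade inside towards the closed end and handle sticking out over the open end. Leave the short all-steel spatula where it lies.

Things in the scene. Friction and masses are not known exactly. Their poses are not given: they have to be found in the camera images.
- spatula: Loose spatula, 200 mm, 80 g, lying flat, handle roughly to the robot. Origin: underside of its waist (balance point); x to the blade, z up. All in mm: black handle x -95 to -20, 14 wide, 12 high: pinch near -48. Steel bar x -20 to 60, 10 x 10: waist (clip here) -15 to 15, shank: pinch near +42. Grips at least 15 from the origin. Flat blade x 60 to 105, 24 wide, 3 thick. Undersides level.
- clip: Fixed spring clip on a post (in mm). Origin: under the centre of its 110 (x) x 50 mm foot, z up. Spatula lies along clip y, either way round, centred, underside on the 70 (x) x 30 mm floor at z 60. Two sprung jaws, 18 wide in y, at x +-4; above z 73 they flare to a mouth 28 wide at z 94 (clip's top), and give 12 mm sideways each. Pressing in takes 3 to 8 N, lifting out about 2 N.
- tray: Fixed dark steel tray (in mm), 160 long (x), 120 wide, floor 4 mm thick, walls 14 high, 4 thick on both sides and the closed end. Origin: underside, middle of the closed end's outer face; x to the open end, roughly away from the robot; z up. Spatula origin belongs at x 125, y 0, blade to the closed end; the handle then overhangs the open end by 60 mm.
- plain: Bystander: a shorter one-piece steel spatula without a handle, 166 mm long, 8 to 14 mm wide, up to 6 mm thick, loose on the bench beside the other one. Origin: its middle, underside; x along it. Leave it alone.
Mind the look-alikes: they are no part of the job. There is more than one size of the tray; the job needs the middle-sized.

How it is judged:
On the way, in this order (a step that is already met when the one before it is completed fails the run):
1. the spatula is lifted clear of the bench, held by its handle (at least 15 mm to the handle side of its origin) (contact force between the fingers and spatula above 1 N and x of the grasp point in the frame of spatula below -0.015 m and height (world z) of spatula above 0.03 m), for 0.1 s.
2. the spatula's waist sits in the clip (within 20 mm of its centre, down within 6 mm of its floor, along its channel within 14 degrees) and the fingers have let go (contact force between the fingers and spatula below 0.1 N and horizontal distance between spatula and clip below 0.02 m and z of spatula in the frame of clip between 0.055 and 0.066 m and angle between the x axis of spatula and the y axis of clip, either way round below 0.25 rad), for 0.2 s.
3. the spatula is lifted out of the clip, held on the blade side (at least 15 mm to the blade side of its origin) (contact force between the fingers and spatula above 1 N and x of the grasp point in the frame of spatula above 0.015 m and z of spatula in the frame of clip above 0.08 m), for 0.1 s.
At the end, for the whole second after the job is handed in: Spatula released and at rest, flat on the tray's floor (tilt under 7 degrees, underside at most 10 mm above the tray's origin), lengthwise within 20 degrees, its origin 100 to 158 mm from the closed end and within 45 mm of the centre line, blade to the closed end (x of spatula in the frame of tray between 0.1 and 0.158 m and y of spatula in the frame of tray between -0.045 and 0.045 m and z of spatula in the frame of tray below 0.01 m and x of tray in the frame of spatula above 0.05 m and angle between the x axis of spatula and the x axis of tray, either way round below 0.35 rad and angle between spatula's own z axis and vertical below 0.12 rad and linear speed of spatula below 0.02 m/s and contact force between the fingers and spatula below 0.1 N); the robot touches nothing.
It fails at once if the short all-steel spatula is moved by more than 30 mm (distance of plain from where it was at the start of the episode above 0.03 m).
It also fails if it takes over 58 s, if anything falls off the work surface, if the arm or the gripper's body presses on something with over 40 N, if the wrist force passes 120 N, or if a joint passes its speed limit or range.

## Working session

There is one attempt and no reset: what is moved stays moved. The work goes in short steps, Python scripts to look and compute and a tool call to move; the robot and the scene stay as the last step left them, time stands still between calls to the robot, and variables do not carry over. Pictures are saved under pics/ and viewed, at most 13 in all, crops included, and the job is handed in when it is done.

Besides the shell and the picture viewer there is one more tool, called after "Request:" as a command line: name --argument value ..., lists and objects as JSON in quotes. send_rows: Moves the arm, as the interface text tells. Its arguments: {"type":"object","properties":{"commands":{"type":"array"}},"required":["commands"]}

```bash
mkdir -p pics; ls
python3 - <<'E'
from workcell import *
import cv2,numpy as np
s=get_state();print({k:np.round(v,3).tolist() for k,v in s.items()})
for n in("top","scene"):
    c=read_camera(n);cv2.imwrite(f"pics/{n}0.png",cv2.cvtColor(c["img"],cv2.COLOR_RGB2BGR));print(n,{k:np.round(v,4).tolist() for k,v in c.items() if k!="img"})
E
```

```text
pics
{'time': 0.0, 'q': [1.253, 0.116, 1.442, 0.0, 1.584, -0.038], 'qvel': [0.002, -0.0, -0.0, 0.001, 0.0, -0.001], 'joint_torque': [0.003, -72.124, -62.264, 0.078, 0.023, -0.0], 'tcp_pos': [0.186, 0.649, 0.232], 'ee_rot': [[-0.961, 0.276, -0.0], [0.276, 0.961, -0.001], [0.0, -0.001, -1.0]], 'contact_force': [-0.187, -0.795, 0.039], 'torque': [-0.005, 0.029, 0.017], 'grip_force': 0.0, 'finger_gap': 0.093}
top {'mtx': [[390.2656, 0.0, 277.025], [0.0, 390.2656, 211.5953], [0.0, 0.0, 1.0]], 'extrinsics': [[0.0214, 0.9944, -0.1037, 0.3279], [-0.9998, 0.0211, -0.0043, 0.1187], [-0.0021, 0.1038, 0.9946, 1.0635], [0.0, 0.0, 0.0, 1.0]]}
scene {'mtx': [[533.483, 0.0, 283.3404], [0.0, 533.483, 215.6279], [0.0, 0.0, 1.0]], 'extrinsics': [[0.8439, -0.4176, 0.3367, 0.9963], [0.5364, 0.67, -0.5133, -0.6915], [-0.0112, 0.6138, 0.7894, 1.3076], [0.0, 0.0, 0.0, 1.0]]}
```

View pics/top0.png

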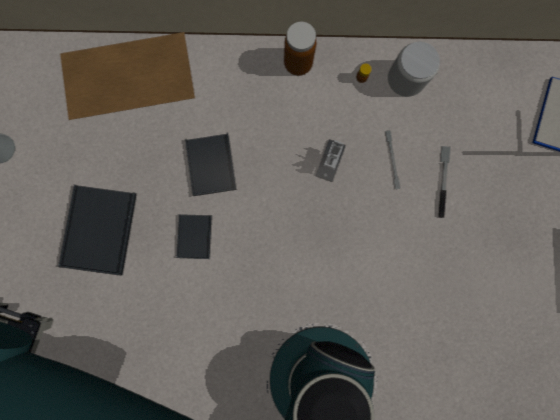

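View pics/scene0.png

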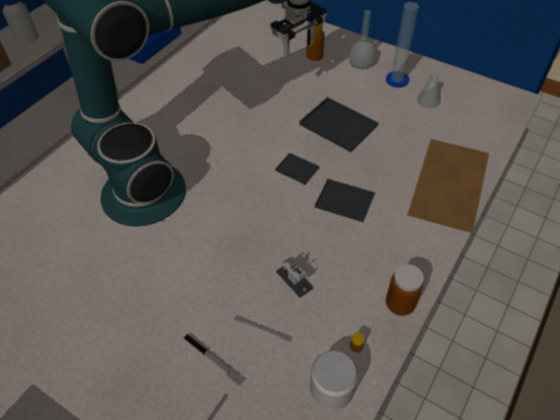

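Top view: candidates for the spatula are the black-handled one at (443,180), handle end at (441,215), the plain steel one at (393,160), and a stand rod at (510,153). The trays are large (98,230), middle (210,165) and small (194,237). The clip is at (331,160). By description I choose the spatula at (443,180) and the tray at (210,165), and check both in a close crop.

```bash
cat > h.py <<'E'
from workcell import *
import cv2,numpy as np
def cam(n):
    s=get_state();c=read_camera(n);K=c["mtx"]
    if "extrinsics" in c: E=c["extrinsics"]
    else:
        T=np.eye(4);T[:3,:3]=s["ee_rot"];T[:3,3]=s["tcp_pos"];E=T@c["hand_eye"]
    return c["img"][:,:,::-1].copy(),np.array(K),np.array(E),c
def px2w(u,v,z,K,E):
    d=E[:3,:3]@np.array([(u-K[0,2])/K[0,0],-(v-K[1,2])/K[1,1],-1]);o=E[:3,3]
    return o+d*(z-o[2])/d[2]
def w2px(p,K,E):
    q=E[:3,:3].T@(np.array(p)-E[:3,3]);return np.array([K[0,2]+K[0,0]*q[0]/-q[2],K[1,2]-K[1,1]*q[1]/-q[2]])
E
python3 - <<'E'
from h import *
im,K,E,c=cam("top")
print([k for k in c])
a=im[115:230,300:460];b=im[120:270,165:250]
a=cv2.resize(a,None,fx=3,fy=3,interpolation=2);b=cv2.resize(b,None,fx=3.6,fy=3.6,interpolation=2)
o=np.zeros((560,790,3),np.uint8);o[:a.shape[0],:480]=a;o[:b.shape[0],482:482+b.shape[1]]=b
o=np.clip(o*1.6,0,255).astype(np.uint8)
cv2.imwrite("pics/crop1.png",o)
w=lambda u,v,z=0:np.round(px2w(u,v,z,K,E),3)[:2]
for t in[[(184,140),(229,134),(236,188),(190,195)],[(75,185),(135,192),(122,274),(59,266)],[(177,215),(211,215),(210,258),(176,258)]]:
    p=[w(*q) for q in t];print(p,[np.round(np.linalg.norm(p[i]-p[i-1]),3) for i in range(4)])
print(w(445,147),w(441,217),w(388,131),w(397,188),w(325,180),w(339,141))
E
```

```text
['img', 'mtx', 'extrinsics']
[array([0.634, 0.387]), array([0.654, 0.262]), array([0.502, 0.238]), array([0.48 , 0.364])] [np.float64(0.156), np.float64(0.127), np.float64(0.154), np.float64(0.128)]
[array([0.501, 0.683]), array([0.485, 0.516]), array([0.261, 0.538]), array([0.278, 0.709])] [np.float64(0.225), np.float64(0.168), np.float64(0.225), np.float64(0.172)]
[array([0.424, 0.397]), array([0.426, 0.304]), array([0.309, 0.302]), array([0.307, 0.394])] [np.float64(0.117), np.float64(0.093), np.float64(0.117), np.float64(0.092)]
[ 0.63  -0.341] [ 0.433 -0.325] [ 0.672 -0.182] [ 0.511 -0.206] [ 0.529 -0.007] [ 0.641 -0.045]
```

View pics/crop1.png

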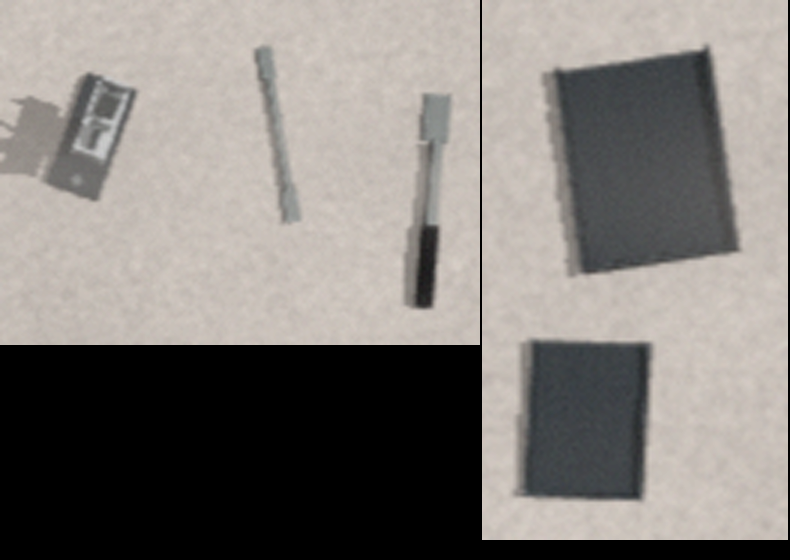

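The crop shows the black-handled spatula with its blade at the top, the plain one at centre, the clip at left with its foot running along (75,190)–(118,80), and the middle tray with walls left, right and at the bottom. At 156 x 127 mm it matches the given size. Blade end to handle end measures 198 mm, which also fits. Now I'll move over the handle.

Request:
send_rows --commands '[{"gripper":0.093,"travel":[-0.552,-0.86,0.0],"twist":[0,0,1.5]},{"gripper":0.093,"travel":[-0.552,-0.86,0.0],"twist":[0,0,1.5]},{"gripper":0.093,"travel":[-0.552,-0.86,0.0],"twist":[0,0,1.5]},{"gripper":0.093,"travel":[-0.552,-0.86,0.0],"twist":[0,0,1.5]},{"gripper":0.093,"travel":[-0.552,-0.86,0.0],"twist":[0,0,1.5]},{"gripper":0.093,"travel":[-0.552,-0.86,0.0],"twist":[0,0,1.5]},{"gripper":0.093,"travel":[-0.552,-0.86,0.0],"twist":[0,0,1.5]},{"gripper":0.093,"travel":[-0.552,-0.86,0.0],"twist":[0,0,1.5]},{"gripper":0.093,"travel":[-0.552,-0.86,0.0],"twist":[0,0,1.5]},{"gripper":0.093,"travel":[-0.552,-0.86,0.0],"twist":[0,0,1.5]},{"gripper":0.093,"travel":[-0.552,-0.86,0.0],"twist":[0,0,1.5]},{"gripper":0.093,"travel":[-0.552,-0.86,0.0],"twist":[0,0,1.5]}]'

```text
time: 1.15
tcp_pos: [0.3295, 0.168, 0.2327]
ee_rot: [[0.213, 0.977, 0.001], [0.977, -0.213, 0.0], [0.0, 0.001, -1.0]]
contact_force: [0.6, 0.4, -0.9]
finger_gap: 0.0928
grip_force: 0.0
```

```bash
cat >> h.py <<'E'
def go(p,yaw_y,cmd=None):
    "travel (tool axes) and twist taking the tool, pointing down, to p with its y axis at world yaw_y (deg)"
    s=get_state();R=np.array(s["ee_rot"]);y=np.radians(yaw_y)
    Y=np.array([np.cos(y),np.sin(y),0]);Z=np.array([0,0,-1.]);Rt=np.c_[np.cross(Y,Z),Y,Z]
    print("t",round(s["time"],2),"tcp",np.round(s["tcp_pos"],4),"travel",np.round(R.T@(np.array(p)-s["tcp_pos"]),4),"twist",np.round(cv2.Rodrigues(R.T@Rt)[0].ravel(),4),"F",np.round(s["contact_force"],1),"gap",np.round(s["finger_gap"],4))
E
python3 -c "
from h import *
go([.48,-.329,.2],-94.6);print(np.round(read_camera('wrist')['hand_eye'],3), get_state()['q'])"
```

```text
t 1.15 tcp [0.3295 0.168  0.2327] travel [-0.4536  0.2528  0.0327] twist [ 2.0000e-04 -8.0000e-04  1.4366e+00] F [ 0.6  0.4 -0.9] gap 0.0928
[[-0.001  0.962  0.274  0.075]
 [ 1.     0.001  0.     0.001]
 [ 0.     0.274 -0.962 -0.152]
 [ 0.     0.     0.     1.   ]] [ 0.38655667 -0.59464259  2.03047893 -0.00243274  1.70502179  0.61776175]
```

Request:
send_rows --commands '[{"gripper":0.093,"travel":[-0.454,0.253,0.03],"twist":[0,0,1.437]},{"gripper":0.093,"travel":[-0.454,0.253,0.03],"twist":[0,0,1.437]},{"gripper":0.093,"travel":[-0.454,0.253,0.03],"twist":[0,0,1.437]},{"gripper":0.093,"travel":[-0.454,0.253,0.03],"twist":[0,0,1.437]},{"gripper":0.093,"travel":[-0.454,0.253,0.03],"twist":[0,0,1.437]},{"gripper":0.093,"travel":[-0.454,0.253,0.03],"twist":[0,0,1.437]},{"gripper":0.093,"travel":[-0.454,0.253,0.03],"twist":[0,0,1.437]},{"gripper":0.093,"travel":[-0.454,0.253,0.03],"twist":[0,0,1.437]},{"gripper":0.093,"travel":[-0.454,0.253,0.03],"twist":[0,0,1.437]},{"gripper":0.093,"travel":[-0.454,0.253,0.03],"twist":[0,0,1.437]},{"gripper":0.093,"travel":[-0.454,0.253,0.03],"twist":[0,0,1.437]},{"gripper":0.093,"travel":[-0.454,0.253,0.03],"twist":[0,0,1.437]}]'

```text
time: 2.2
tcp_pos: [0.4763, -0.3067, 0.2036]
ee_rot: [[0.997, -0.083, -0.0], [-0.083, -0.997, 0.0], [-0.0, -0.0, -1.0]]
contact_force: [0.1, 0.8, 1.0]
finger_gap: 0.0928
grip_force: 0.0
```

```bash
python3 -c "
from h import *
go([.48,-.329,.2],-94.6)"
```

```text
t 2.2 tcp [ 0.4763 -0.3067  0.2036] travel [0.0056 0.0219 0.0036] twist [-0.0001  0.     -0.0025] F [0.1 0.8 1. ] gap 0.0928
```

Request:
send_rows --commands '[{"gripper":0.093,"travel":[0.006,0.022,0.004],"twist":[0,0,0]},{"gripper":0.093,"travel":[0.006,0.022,0.004],"twist":[0,0,0]},{"gripper":0.093,"travel":[0.006,0.022,0.004],"twist":[0,0,0]}]'

```text
time: 2.45
tcp_pos: [0.4802, -0.3275, 0.1989]
ee_rot: [[0.997, -0.076, -0.002], [-0.076, -0.997, 0.001], [-0.002, -0.001, -1.0]]
contact_force: [0.1, 0.6, 0.7]
finger_gap: 0.093
grip_force: 0.0
```

Run:
```python
from h import *
im,K,E,c=cam("wrist");cv2.imwrite("pics/w1.png",im);np.savez("w1",K=K,E=E)
go([.48,-.329,.2],-94.6)
for x in(-.095,-.048,-.02,.06,.105):print(x,w2px([.528+x*.997,-.333-x*.081,.006],K,E))
```

```text
t 2.5 tcp [ 0.4803 -0.3266  0.1995] travel [-0.0001  0.0024 -0.0005] twist [-0.0007  0.0009  0.0048] F [0.5 0.7 0. ] gap 0.0928
-0.095 [279.25601945 230.81820217]
-0.048 [279.40264608 193.2428805 ]
-0.02 [279.49520436 169.5234026 ]
0.06 [279.78389408  95.54223502]
0.105 [279.96419185  49.33816892]
```

View pics/w1.png

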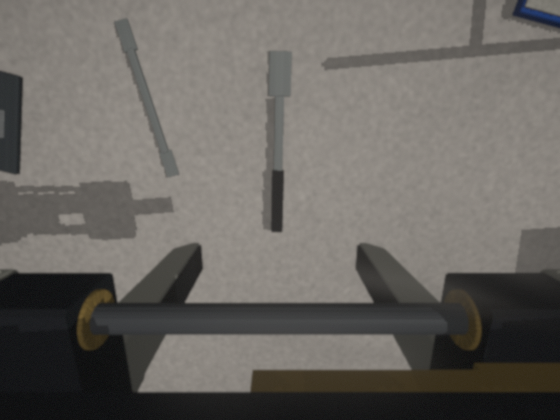

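The wrist view agrees: handle end at (277,231), junction at (277,171), blade tip at (280,51). Refine the pose and descend.

Run:
```python
from h import *
d=np.load("w1.npz");K,E=d["K"],d["E"]
a=px2w(277.3,231,.010,K,E);j=px2w(278,171,.011,K,E);b=px2w(280,51,.003,K,E)
x=(b-a)[:2];L=np.linalg.norm(x);x/=L;yaw=np.degrees(np.arctan2(x[1],x[0]));print(a,j,b,L,yaw,np.linalg.norm(j-a))
o=a[:2]+x*.095+.3*0;o2=b[:2]-x*.105;o=(o+o2)/2;g=o-x*.048;print(o,g)
go([g[0],g[1],.0155],yaw-90)
```

```text
[ 0.43466469 -0.32303004  0.01      ] [ 0.50721414 -0.32959091  0.011     ] [ 0.63177894 -0.34148632  0.003     ] 0.1979764164363957 -5.349145757292625 0.07285237374934904
[ 0.52824359 -0.33179206] [ 0.48045262 -0.32731728]
t 2.5 tcp [ 0.4803 -0.3266  0.1995] travel [0.0003 0.0008 0.184 ] twist [-0.0007  0.0009  0.0178] F [0.5 0.7 0. ] gap 0.0928
```

Request:
send_rows --commands '[{"gripper":0.06,"travel":[0,0,0.08],"twist":[0,0,0.018]},{"gripper":0.06,"travel":[0,0,0.12],"twist":[0,0,0.018]},{"gripper":0.06,"travel":[0,0,0.15],"twist":[0,0,0.018]},{"gripper":0.06,"travel":[0,0,0.17],"twist":[0,0,0.018]},{"gripper":0.06,"travel":[0,0,0.175],"twist":[0,0,0.018]},{"gripper":0.06,"travel":[0,0,0.175],"twist":[0,0,0.018]},{"gripper":0.06,"travel":[0,0,0.175],"twist":[0,0,0.018]}]'

```text
time: 3.08
tcp_pos: [0.4813, -0.3267, 0.0272]
ee_rot: [[0.996, -0.092, 0.001], [-0.092, -0.996, -0.001], [0.001, 0.001, -1.0]]
contact_force: [0.1, -0.3, 1.1]
finger_gap: 0.0602
grip_force: 0.0
```

```bash
python3 -c "
from h import *
go([.4805,-.3273,.0155],-95.35)"
```

```text
t 3.08 tcp [ 0.4813 -0.3267  0.0272] travel [-0.0007  0.0007  0.0117] twist [ 0.0008 -0.0014  0.001 ] F [ 0.1 -0.3  1.1] gap 0.0602
```

Request:
send_rows --commands '[{"gripper":0.06,"travel":[0,0,0.005],"twist":[0,0,0]},{"gripper":0.06,"travel":[0,0,0.009],"twist":[0,0,0]},{"gripper":0.06,"travel":[0,0,0.009],"twist":[0,0,0]},{"gripper":0.0,"travel":[0,0,0.009],"twist":[0,0,0]},{"gripper":0.0,"travel":[0,0,0.009],"twist":[0,0,0]},{"gripper":0.0,"travel":[0,0,0.009],"twist":[0,0,0]},{"gripper":0.0,"travel":[0,0,0.009],"twist":[0,0,0]},{"gripper":0.0,"travel":[0,0,0.009],"twist":[0,0,0]},{"gripper":0.0,"travel":[0,0,0.009],"twist":[0,0,0]},{"gripper":0.0,"travel":[0,0,0.009],"twist":[0,0,0]}]'

```text
time: 3.92
tcp_pos: [0.4805, -0.3268, 0.016]
ee_rot: [[0.996, -0.093, -0.0], [-0.093, -0.996, 0.0], [-0.0, -0.0, -1.0]]
contact_force: [-0.4, -0.4, -0.7]
finger_gap: 0.0181
grip_force: 0.0
```

Request:
send_rows --commands '[{"gripper":0.0,"travel":[0,0,0],"twist":[0,0,0]},{"gripper":0.0,"travel":[0,0,0],"twist":[0,0,0]},{"gripper":0.0,"travel":[0,0,0],"twist":[0,0,0]},{"gripper":0.0,"travel":[0,0,0],"twist":[0,0,0]}]'

```text
time: 4.25
tcp_pos: [0.4805, -0.3268, 0.016]
ee_rot: [[0.996, -0.093, -0.0], [-0.093, -0.996, 0.0], [-0.0, -0.0, -1.0]]
contact_force: [0.2, 0.3, 0.8]
finger_gap: 0.0137
grip_force: 30.0
```

Request:
send_rows --commands '[{"gripper":0.0,"travel":[0,0,-0.02],"twist":[0,0,0]},{"gripper":0.0,"travel":[0,0,-0.05],"twist":[0,0,0]},{"gripper":0.0,"travel":[0,0,-0.09],"twist":[0,0,0]},{"gripper":0.0,"travel":[0,0,-0.13],"twist":[0,0,0]},{"gripper":0.0,"travel":[0,0,-0.17],"twist":[0,0,0]},{"gripper":0.0,"travel":[0,0,-0.2],"twist":[0,0,0]},{"gripper":0.0,"travel":[0,0,-0.22],"twist":[0,0,0]},{"gripper":0.0,"travel":[0,0,-0.224],"twist":[0,0,0]}]'

```text
time: 4.92
tcp_pos: [0.4812, -0.3273, 0.2443]
ee_rot: [[0.996, -0.093, 0.004], [-0.093, -0.996, -0.003], [0.005, 0.003, -1.0]]
contact_force: [0.5, -0.6, -0.0]
finger_gap: 0.0137
grip_force: 30.0
```

```bash
python3 -c "
from h import *
go([.474,-.168,.24],-18.7)"
```

```text
t 4.92 tcp [ 0.4812 -0.3273  0.2443] travel [-0.022  -0.158   0.0038] twist [ 0.0054 -0.0019 -1.3377] F [ 0.5 -0.6 -0. ] gap 0.0137
```

Request:
send_rows --commands '[{"gripper":0.0,"travel":[-0.002,-0.012,0],"twist":[0,0,-0.11]},{"gripper":0.0,"travel":[-0.004,-0.026,0],"twist":[0,0,-0.22]},{"gripper":0.0,"travel":[-0.006,-0.04,0],"twist":[0,0,-0.34]},{"gripper":0.0,"travel":[-0.008,-0.055,0],"twist":[0,0,-0.46]},{"gripper":0.0,"travel":[-0.01,-0.07,0],"twist":[0,0,-0.58]},{"gripper":0.0,"travel":[-0.012,-0.085,0],"twist":[0,0,-0.7]},{"gripper":0.0,"travel":[-0.014,-0.1,0],"twist":[0,0,-0.82]},{"gripper":0.0,"travel":[-0.016,-0.115,0],"twist":[0,0,-0.94]},{"gripper":0.0,"travel":[-0.018,-0.13,0],"twist":[0,0,-1.06]},{"gripper":0.0,"travel":[-0.02,-0.145,0],"twist":[0,0,-1.18]},{"gripper":0.0,"travel":[-0.022,-0.155,0],"twist":[0,0,-1.29]},{"gripper":0.0,"travel":[-0.022,-0.158,0],"twist":[0,0,-1.338]}]'

```text
time: 5.92
tcp_pos: [0.4729, -0.1661, 0.2386]
ee_rot: [[0.313, 0.95, -0.001], [0.95, -0.313, 0.001], [0.0, -0.001, -1.0]]
contact_force: [-0.0, 0.5, -0.4]
finger_gap: 0.0137
grip_force: 30.0
```

Request:
send_rows --commands '[{"gripper":0.0,"travel":[0,0,0],"twist":[0,0,0]},{"gripper":0.0,"travel":[0,0,0],"twist":[0,0,0]},{"gripper":0.0,"travel":[0,0,0],"twist":[0,0,0]}]'

```text
time: 6.17
tcp_pos: [0.4732, -0.1677, 0.2393]
ee_rot: [[0.322, 0.947, -0.001], [0.947, -0.322, 0.0], [-0.0, -0.001, -1.0]]
contact_force: [-0.0, -0.8, -1.2]
finger_gap: 0.0133
grip_force: 30.0
```

Run:
```python
from h import *
im,K,E,c=cam("wrist");np.savez("w2",K=K,E=E)
go([.474,-.168,.24],-18.7)
cv2.imwrite("pics/w2.png",np.clip(cv2.resize(im,(800,600),interpolation=2)*1.4,0,255))
print(w2px([.585,-.026,0],K,E),E)
```

```text
t 6.22 tcp [ 0.4732 -0.1678  0.2394] travel [ 0.      0.0008 -0.0006] twist [-0.0007  0.0001 -0.0018] F [-0.3  0.2 -1. ] gap 0.0131
[329.48938404  41.75707535] [[ 9.46161537e-01  3.11151185e-01  8.92372454e-02  4.98162727e-01]
 [-3.23694006e-01  9.10117731e-01  2.58665625e-01 -9.68885674e-02]
 [-7.32283638e-04 -2.73625027e-01  9.61836165e-01  3.91081444e-01]
 [ 0.00000000e+00  0.00000000e+00  0.00000000e+00  1.00000000e+00]][ WARN:0@0.328] global loadsave.cpp:1063 imwrite_ Unsupported depth image for selected encoder is fallbacked to CV_8U.
```

View pics/w2.png

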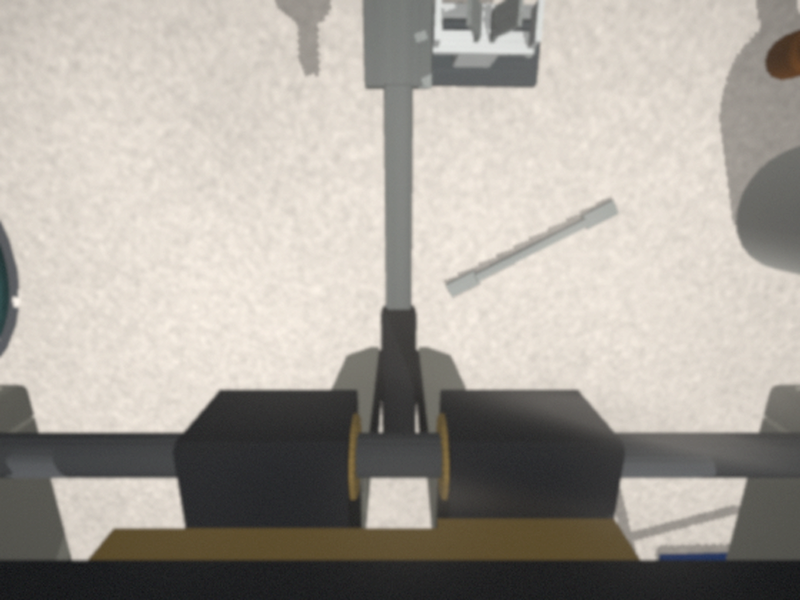

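The held spatula is straight in the fingers. Its blade hides the left of the clip: the foot's right-lower corner is at about (537,87) and the floor plate's corner at (538,52) in the 800-wide picture. I check these against the clip estimate.

Run:
```python
from h import *
d=np.load("w2.npz");K,E=d["K"],d["E"]
X=np.array([.947,-.321]);Y=np.array([.321,.947]);f=.7
for n,(u,v),z,dx,dy in [("foot",(537,87),.006,.055,-.025),("foot0",(537,87),.0,.055,-.025),("floor",(538,53),.06,.035,-.015)]:
    p=px2w(u*f,v*f,z,K,E)[:2];print(n,p-dx*X-dy*Y)
im,K2,E2,c=cam("top")
for u,v in [(300+85/3,115+72/3),(300+136/3,115+90/3),(300+98/3,115+200/3),(300+47/3,115+180/3)]:print(px2w(u,v,.006,K2,E2)[:2])
```

```text
foot [ 0.58549773 -0.02271946]
foot0 [ 0.58754502 -0.02220779]
floor [ 0.58858429 -0.02256201]
[ 0.64387827 -0.01490224]
[ 0.62779829 -0.06214798]
[ 0.52400852 -0.02772584]
[0.54161446 0.0191354 ]
```

```bash
python3 -c "
from h import *
go([.5708,-.0676,.16],-18.4)"
```

```text
t 6.27 tcp [ 0.4732 -0.1678  0.2396] travel [0.1263 0.0602 0.0795] twist [-0.0005  0.     -0.0067] F [ 0.2  0.6 -0.6] gap 0.0134
```

Request:
send_rows --commands '[{"gripper":0.0,"travel":[0.015,0.008,0.0],"twist":[0,0,-0.007]},{"gripper":0.0,"travel":[0.04,0.02,0.01],"twist":[0,0,-0.007]},{"gripper":0.0,"travel":[0.07,0.034,0.03],"twist":[0,0,-0.007]},{"gripper":0.0,"travel":[0.1,0.048,0.05],"twist":[0,0,-0.007]},{"gripper":0.0,"travel":[0.12,0.058,0.07],"twist":[0,0,-0.007]},{"gripper":0.0,"travel":[0.126,0.06,0.08],"twist":[0,0,-0.007]},{"gripper":0.0,"travel":[0.126,0.06,0.08],"twist":[0,0,-0.007]},{"gripper":0.0,"travel":[0.126,0.06,0.08],"twist":[0,0,-0.007]},{"gripper":0.0,"travel":[0.126,0.06,0.08],"twist":[0,0,-0.007]}]'

```text
time: 7.02
tcp_pos: [0.5704, -0.0682, 0.1613]
ee_rot: [[0.315, 0.949, 0.001], [0.949, -0.315, -0.0], [-0.0, 0.001, -1.0]]
contact_force: [-0.4, 0.4, -0.3]
finger_gap: 0.0142
grip_force: 30.0
```

Run:
```python
from h import *
im,K,E,c=cam("wrist");np.savez("w3",K=K,E=E)
go([.5708,-.0676,.16],-18.4)
o=cv2.convertScaleAbs(im,alpha=1.4)
c=np.array([.586,-.022]);X=np.array([.949,-.316]);Y=np.array([.316,.949])
for z,hx,hy,col in((.006,.055,.025,(0,255,0)),(.06,.035,.015,(0,0,255)),(.094,.014,.009,(255,0,0))):
    q=np.array([w2px([*(c+a*hx*X+b*hy*Y),z],K,E) for a,b in((1,1),(1,-1),(-1,-1),(-1,1))])
    for p in q: cv2.circle(o,tuple(int(round(t)) for t in p),2,col,-1)
cv2.imwrite("pics/w3.png",cv2.resize(o,(800,600)))
```

```text
t 7.07 tcp [ 0.5704 -0.0683  0.1615] travel [0.0008 0.0001 0.0015] twist [ 0.0018 -0.0001  0.0008] F [-0.7  0.1 -0.2] gap 0.0137
```

View pics/w3.png

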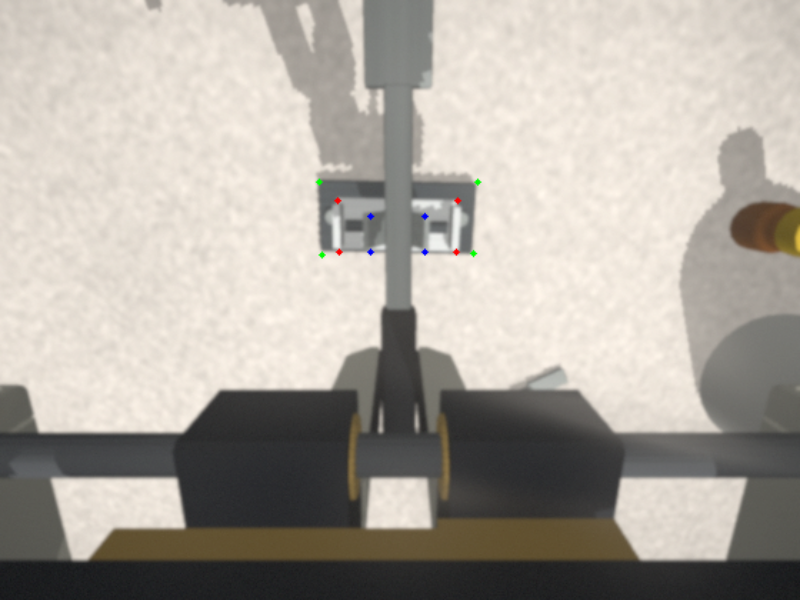

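The model overlay fits the foot (318–477, 180–255) and the jaws, and the bar is centred between them at column 398. Press in.

Request:
send_rows --commands '[{"gripper":0.0,"travel":[0,0,0.015],"twist":[0,0,0]},{"gripper":0.0,"travel":[0,0,0.03],"twist":[0,0,0]},{"gripper":0.0,"travel":[0,0,0.042],"twist":[0,0,0]},{"gripper":0.0,"travel":[0,0,0.05],"twist":[0,0,0]},{"gripper":0.0,"travel":[0,0,0.058],"twist":[0,0,0]},{"gripper":0.0,"travel":[0,0,0.065],"twist":[0,0,0]},{"gripper":0.0,"travel":[0,0,0.07],"twist":[0,0,0]},{"gripper":0.0,"travel":[0,0,0.074],"twist":[0,0,0]},{"gripper":0.0,"travel":[0,0,0.076],"twist":[0,0,0]},{"gripper":0.0,"travel":[0,0,0.076],"twist":[0,0,0]}]'

```text
time: 7.9
tcp_pos: [0.5705, -0.0673, 0.0838]
ee_rot: [[0.314, 0.95, -0.0], [0.95, -0.314, 0.0], [-0.0, -0.0, -1.0]]
contact_force: [-0.2, -0.3, -0.5]
finger_gap: 0.0141
grip_force: 30.0
```

Request:
send_rows --commands '[{"gripper":0.0,"travel":[0,0,0.002],"twist":[0,0,0]},{"gripper":0.0,"travel":[0,0,0.004],"twist":[0,0,0]},{"gripper":0.0,"travel":[0,0,0.006],"twist":[0,0,0]},{"gripper":0.0,"travel":[0,0,0.0075],"twist":[0,0,0]},{"gripper":0.0,"travel":[0,0,0.0075],"twist":[0,0,0]},{"gripper":0.0,"travel":[0,0,0.0075],"twist":[0,0,0]}]'

```text
time: 8.4
tcp_pos: [0.5704, -0.0672, 0.0764]
ee_rot: [[0.314, 0.95, -0.0], [0.95, -0.314, 0.0], [-0.0, -0.0, -1.0]]
contact_force: [-0.9, 0.7, -2.0]
finger_gap: 0.0135
grip_force: 30.0
```

Run:
```python
from h import *
im,K,E,c=cam("wrist");np.savez("w4",K=K,E=E)
go([.5708,-.0676,.076],-18.4)
o=cv2.convertScaleAbs(im,alpha=1.4)
w=cam("scene")[0][230:320,250:350]
w=cv2.resize(cv2.convertScaleAbs(w,alpha=1.4),None,fx=4,fy=4,interpolation=2)
o=o[:300,100:500]
P=np.zeros((360,800,3),np.uint8);P[:300,:400]=o;P[:360,400:800]=w
cv2.imwrite("pics/w4.png",P)
```

```text
t 8.45 tcp [ 0.5704 -0.0673  0.0764] travel [-0.0002  0.0005  0.0004] twist [-0.0002  0.      0.0021] F [-0.1 -0.2 -1.6] gap 0.0139
```

View pics/w4.png

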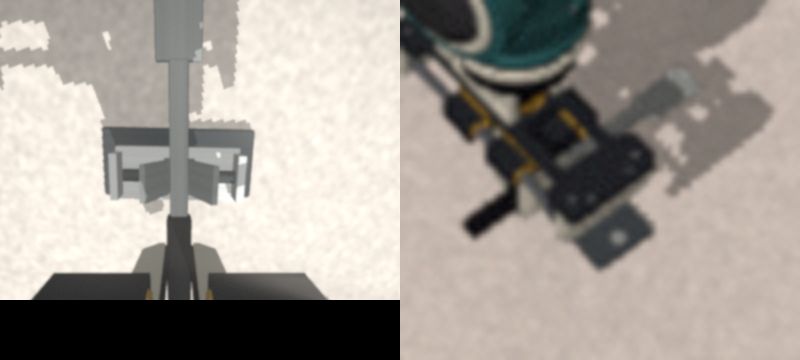

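The bar sits between the jaws (178,180), and the blade edge (row 61) is where it was before pressing, so it hasn't tilted in the grip. I press 1.5 mm further to touch the floor and read the force.

Request:
send_rows --commands '[{"gripper":0.0,"travel":[0,0,0.001],"twist":[0,0,0]},{"gripper":0.0,"travel":[0,0,0.0015],"twist":[0,0,0]},{"gripper":0.0,"travel":[0,0,0.0015],"twist":[0,0,0]}]'

```text
time: 8.75
tcp_pos: [0.5707, -0.0674, 0.0754]
ee_rot: [[0.314, 0.95, 0.001], [0.95, -0.314, -0.0], [-0.0, 0.001, -1.0]]
contact_force: [-1.8, -0.6, 5.1]
finger_gap: 0.0134
grip_force: 30.0
```

The 5 N reaction shows it is on the floor. Release, then rise.

Request:
send_rows --commands '[{"gripper":0.05,"travel":[0,0,0],"twist":[0,0,0]},{"gripper":0.05,"travel":[0,0,0],"twist":[0,0,0]},{"gripper":0.05,"travel":[0,0,0],"twist":[0,0,0]},{"gripper":0.05,"travel":[0,0,0],"twist":[0,0,0]},{"gripper":0.05,"travel":[0,0,-0.01],"twist":[0,0,0]},{"gripper":0.05,"travel":[0,0,-0.03],"twist":[0,0,0]},{"gripper":0.05,"travel":[0,0,-0.06],"twist":[0,0,0]},{"gripper":0.05,"travel":[0,0,-0.084],"twist":[0,0,0]},{"gripper":0.05,"travel":[0,0,-0.084],"twist":[0,0,0]},{"gripper":0.05,"travel":[0,0,-0.084],"twist":[0,0,0]}]'

```text
time: 9.58
tcp_pos: [0.5711, -0.0674, 0.1611]
ee_rot: [[0.314, 0.95, 0.003], [0.95, -0.314, -0.0], [0.0, 0.003, -1.0]]
contact_force: [-0.5, -0.4, -0.9]
finger_gap: 0.0498
grip_force: 0.0
```

Run:
```python
from h import *
im,K,E,c=cam("wrist");np.savez("w5",K=K,E=E)
c=np.array([.586,-.022]);Y=np.array([.316,.949])
go([*(c+.042*Y),.16],-18.4)
o=cv2.convertScaleAbs(im,alpha=1.4)
for x,hw,z in((-.095,.007,.072),(-.02,.007,.072),(.06,.012,.063),(.105,.012,.063)):
    for s in(1,-1):
        p=w2px([*(c+x*Y+s*hw*np.array([.949,-.316])),z],K,E);cv2.circle(o,(int(p[0]+.5),int(p[1]+.5)),1,(0,255,0),-1)
cv2.imwrite("pics/w5.png",cv2.resize(o,(800,600)))
```

```text
t 9.63 tcp [ 0.5705 -0.0673  0.1595] travel [ 0.0899  0.0006 -0.0005] twist [ 0.0008 -0.0001  0.0021] F [ 0.8 -0.5  0.1] gap 0.0502
```

View pics/w5.png

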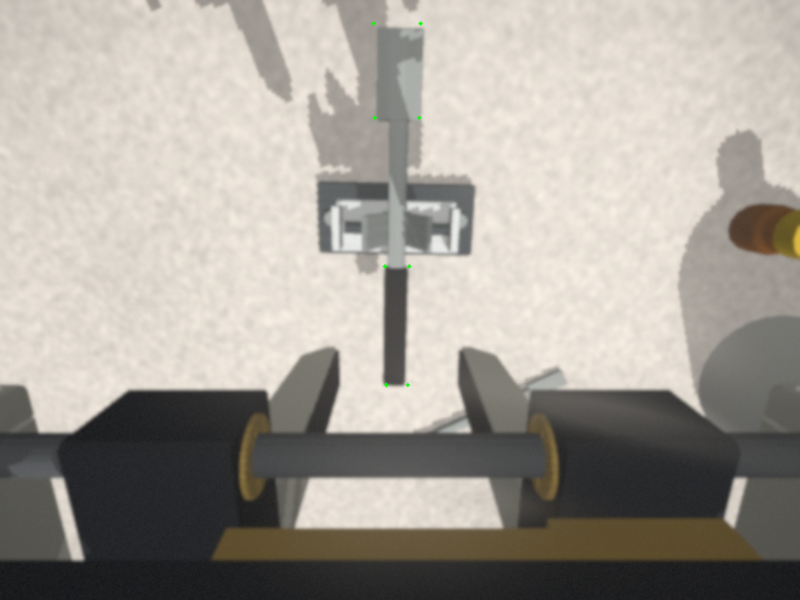

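The released spatula matches the predicted seated outline within about 3 px: handle end at (396,385), blade tip at (401,28). Now over to the shank.

Request:
send_rows --commands '[{"gripper":0.05,"travel":[0.025,0,0],"twist":[0,0,0.01]},{"gripper":0.05,"travel":[0.055,0.0,0.0],"twist":[0,0,0.01]},{"gripper":0.05,"travel":[0.08,0.0,0.0],"twist":[0,0,0.01]},{"gripper":0.05,"travel":[0.09,0.0,0.0],"twist":[0,0,0.01]},{"gripper":0.05,"travel":[0.09,0.001,0.01],"twist":[0,0,0.01]},{"gripper":0.05,"travel":[0.09,0.001,0.035],"twist":[0,0,0.01]},{"gripper":0.05,"travel":[0.09,0.001,0.06],"twist":[0,0,0.01]},{"gripper":0.05,"travel":[0.09,0.001,0.077],"twist":[0,0,0.01]},{"gripper":0.05,"travel":[0.09,0.001,0.083],"twist":[0,0,0.01]},{"gripper":0.05,"travel":[0.09,0.001,0.084],"twist":[0,0,0.01]},{"gripper":0.05,"travel":[0.09,0.001,0.084],"twist":[0,0,0.01]}]'

```text
time: 10.55
tcp_pos: [0.5996, 0.0172, 0.0751]
ee_rot: [[0.324, 0.946, -0.0], [0.946, -0.324, -0.0], [-0.0, -0.0, -1.0]]
contact_force: [-0.0, -0.1, 1.8]
finger_gap: 0.05
grip_force: 0.0
```

Request:
send_rows --commands '[{"gripper":0.0,"travel":[0,0,0],"twist":[0,0,0]},{"gripper":0.0,"travel":[0,0,0],"twist":[0,0,0]},{"gripper":0.0,"travel":[0,0,0],"twist":[0,0,0]},{"gripper":0.0,"travel":[0,0,0],"twist":[0,0,0]},{"gripper":0.0,"travel":[0,0,0],"twist":[0,0,0]},{"gripper":0.0,"travel":[0,0,0],"twist":[0,0,0]},{"gripper":0.0,"travel":[0,0,0],"twist":[0,0,0]},{"gripper":0.0,"travel":[0,0,0],"twist":[0,0,0]},{"gripper":0.0,"travel":[0,0,0],"twist":[0,0,0]},{"gripper":0.0,"travel":[0,0,0],"twist":[0,0,0]},{"gripper":0.0,"travel":[0,0,0],"twist":[0,0,0]}]'

```text
time: 11.47
tcp_pos: [0.5997, 0.0179, 0.0751]
ee_rot: [[0.323, 0.946, 0.0], [0.946, -0.323, 0.0], [0.0, 0.0, -1.0]]
contact_force: [-0.6, 0.6, 0.7]
finger_gap: 0.0096
grip_force: 30.0
```

Request:
send_rows --commands '[{"gripper":0.0,"travel":[0,0,-0.004],"twist":[0,0,0]},{"gripper":0.0,"travel":[0,0,-0.01],"twist":[0,0,0]},{"gripper":0.0,"travel":[0,0,-0.018],"twist":[0,0,0]},{"gripper":0.0,"travel":[0,0,-0.027],"twist":[0,0,0]},{"gripper":0.0,"travel":[0,0,-0.038],"twist":[0,0,0]},{"gripper":0.0,"travel":[0,0,-0.055],"twist":[0,0,0]},{"gripper":0.0,"travel":[0,0,-0.08],"twist":[0,0,0]},{"gripper":0.0,"travel":[0,0,-0.11],"twist":[0,0,0]},{"gripper":0.0,"travel":[0,0,-0.135],"twist":[0,0,0]},{"gripper":0.0,"travel":[0,0,-0.145],"twist":[0,0,0]},{"gripper":0.0,"travel":[0,0,-0.145],"twist":[0,0,0]}]'

```text
time: 12.38
tcp_pos: [0.6005, 0.0179, 0.2234]
ee_rot: [[0.323, 0.946, 0.005], [0.946, -0.323, -0.0], [0.001, 0.004, -1.0]]
contact_force: [-0.0, 0.1, -0.4]
finger_gap: 0.0096
grip_force: 30.0
```

Run:
```python
from h import *
im,K,E,c=cam("top")
# middle tray corners (outer, bench level), from crop at 3.6x
f=lambda a,b,z:px2w(165+(a-482)/3.6,120+b/3.6,z,K,E)[:2]
cs=[f(556,73,.014),f(709,48,.014),f(738,250,.014),f(583,272,.014)];print(np.round(cs,4))
A,B,C,D=cs;X=(A-D+B-C)/2;w=np.linalg.norm(A-B),np.linalg.norm(C-D);print(w,np.linalg.norm(A-D),np.linalg.norm(B-C),np.degrees(np.arctan2(X[1],X[0])))
o=(C+D)/2;x=X/np.linalg.norm(X);print("origin",o,"sp",o+.125*x,"tcp",o+.083*x)
t=o+.083*x
go([*t,.22],np.degrees(np.arctan2(x[1],x[0]))+90)
cv2.imwrite("pics/t6.png",cv2.convertScaleAbs(cv2.resize(im[100:280,160:400],(800,600),interpolation=2),alpha=1.6))
```

```text
[[0.6297 0.3796]
 [0.6518 0.2631]
 [0.4956 0.2358]
 [0.4763 0.3522]]
(np.float64(0.11860964704067431), np.float64(0.11800794849704924)) 0.15581717960333594 0.15859604126306817 10.02453536470106
origin [0.48593683 0.29399843] sp [0.60902849 0.31575717] tcp [0.56766969 0.30844623]
t 12.43 tcp [0.5999 0.0179 0.2209] travel [ 0.2646 -0.1244  0.0008] twist [ 1.7000e-03  1.5000e-03 -2.0748e+00] F [ 0.   0.6 -2.4] gap 0.0097
```

View pics/t6.png

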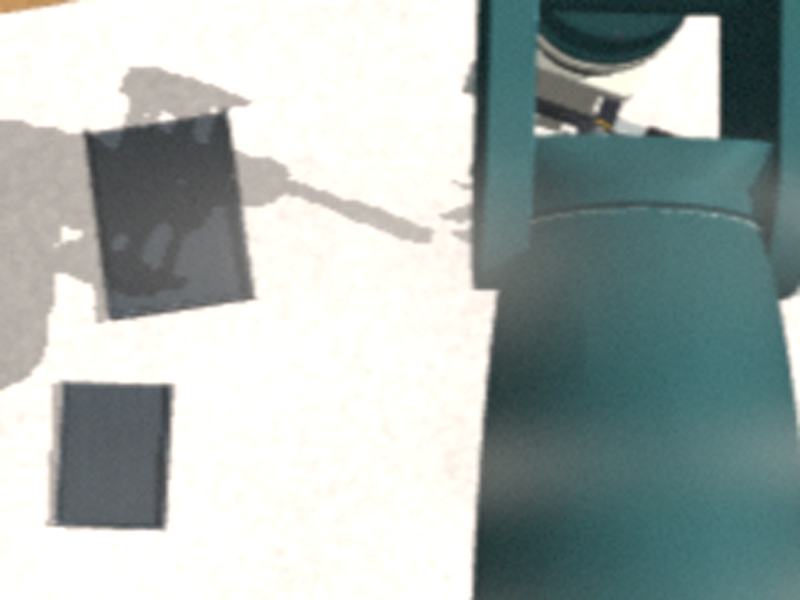

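The tray measures 119 x 157 mm at yaw 10°, which fits the middle size, at (85–255, 110–320) in this crop. The small tray below stays out of it. Now carry the spatula over while turning.

Request:
send_rows --commands '[{"gripper":0.0,"travel":[0.008,-0.004,0],"twist":[0,0,-0.06]},{"gripper":0.0,"travel":[0.022,-0.01,0],"twist":[0,0,-0.16]},{"gripper":0.0,"travel":[0.036,-0.017,0],"twist":[0,0,-0.27]},{"gripper":0.0,"travel":[0.05,-0.024,0],"twist":[0,0,-0.38]},{"gripper":0.0,"travel":[0.064,-0.03,0],"twist":[0,0,-0.49]},{"gripper":0.0,"travel":[0.078,-0.037,0],"twist":[0,0,-0.6]},{"gripper":0.0,"travel":[0.092,-0.043,0],"twist":[0,0,-0.71]},{"gripper":0.0,"travel":[0.106,-0.05,0],"twist":[0,0,-0.82]},{"gripper":0.0,"travel":[0.12,-0.056,0],"twist":[0,0,-0.93]},{"gripper":0.0,"travel":[0.132,-0.062,0],"twist":[0,0,-1.02]},{"gripper":0.0,"travel":[0.14,-0.066,0],"twist":[0,0,-1.08]},{"gripper":0.0,"travel":[0.14,-0.066,0],"twist":[0,0,-1.08]}]'

```text
time: 13.43
tcp_pos: [0.5816, 0.1729, 0.2177]
ee_rot: [[-0.686, 0.728, -0.003], [0.728, 0.686, -0.0], [0.002, -0.002, -1.0]]
contact_force: [0.2, 0.4, -1.3]
finger_gap: 0.0095
grip_force: 30.0
```

```bash
python3 -c "
from h import *
go([.5677,.3084,.20],100)"
```

```text
t 13.43 tcp [0.5816 0.1729 0.2177] travel [0.1082 0.0828 0.0177] twist [-0.0013 -0.0027 -0.9899] F [ 0.2  0.4 -1.3] gap 0.0095
```

Request:
send_rows --commands '[{"gripper":0.0,"travel":[0.006,0.005,0],"twist":[0,0,-0.06]},{"gripper":0.0,"travel":[0.017,0.013,0],"twist":[0,0,-0.16]},{"gripper":0.0,"travel":[0.029,0.022,0],"twist":[0,0,-0.27]},{"gripper":0.0,"travel":[0.041,0.031,0],"twist":[0,0,-0.38]},{"gripper":0.0,"travel":[0.053,0.041,0],"twist":[0,0,-0.49]},{"gripper":0.0,"travel":[0.066,0.05,0],"twist":[0,0,-0.6]},{"gripper":0.0,"travel":[0.078,0.06,0],"twist":[0,0,-0.71]},{"gripper":0.0,"travel":[0.09,0.069,0],"twist":[0,0,-0.82]},{"gripper":0.0,"travel":[0.101,0.077,0.005],"twist":[0,0,-0.92]},{"gripper":0.0,"travel":[0.108,0.083,0.01],"twist":[0,0,-0.99]},{"gripper":0.0,"travel":[0.108,0.083,0.018],"twist":[0,0,-0.99]},{"gripper":0.0,"travel":[0.108,0.083,0.018],"twist":[0,0,-0.99]}]'

```text
time: 14.43
tcp_pos: [0.5688, 0.3066, 0.1989]
ee_rot: [[-0.986, -0.166, -0.003], [-0.166, 0.986, -0.002], [0.003, -0.001, -1.0]]
contact_force: [-0.6, -0.9, -2.2]
finger_gap: 0.0093
grip_force: 30.0
```

Run:
```python
from h import *
im,K,E,c=cam("wrist");np.savez("w7",K=K,E=E)
go([.5677,.3084,.02],100)
o=cv2.convertScaleAbs(im,alpha=1.8,beta=15)
O=np.array([.4859,.2940]);X=np.array([np.cos(np.radians(10)),np.sin(np.radians(10))]);Y=np.array([-X[1],X[0]])
for x,y in((0,.06),(0,-.06),(.16,.06),(.16,-.06),(.08,.06),(.08,-.06),(0,0)):
    p=w2px([*(O+x*X+y*Y),.014],K,E);print(x,y,p);cv2.circle(o,(int(p[0]+.5),int(p[1]+.5)),2,(0,0,255),-1)
s=get_state();R=np.array(s["ee_rot"]);t=np.array(s["tcp_pos"])
for x,hw,dz in((.06-.042,.012,.013),(.105-.042,.012,.013)):
    for k in(1,-1):
        p=w2px(t+R@np.array([x,k*hw,dz]),K,E);cv2.circle(o,(int(p[0]+.5),int(p[1]+.5)),2,(0,255,0),-1)
cv2.imwrite("pics/w7.png",cv2.resize(o,(800,600)))
```

```text
t 14.48 tcp [0.5691 0.3063 0.2   ] travel [0.0005 0.0024 0.18  ] twist [-0.0011 -0.0026 -0.0084] F [ 0.2  0.6 -0.5] gap 0.0095
0 0.06 [337.05877307 118.59562766]
0 -0.06 [225.88701379 119.69110513]
0.16 0.06 [331.43131429 255.60426972]
0.16 -0.06 [233.31140349 256.33482852]
0.08 0.06 [334.06939058 191.37647812]
0.08 -0.06 [229.8305256  192.27028795]
0 0 [281.41851112 119.14390228]
```

View pics/w7.png

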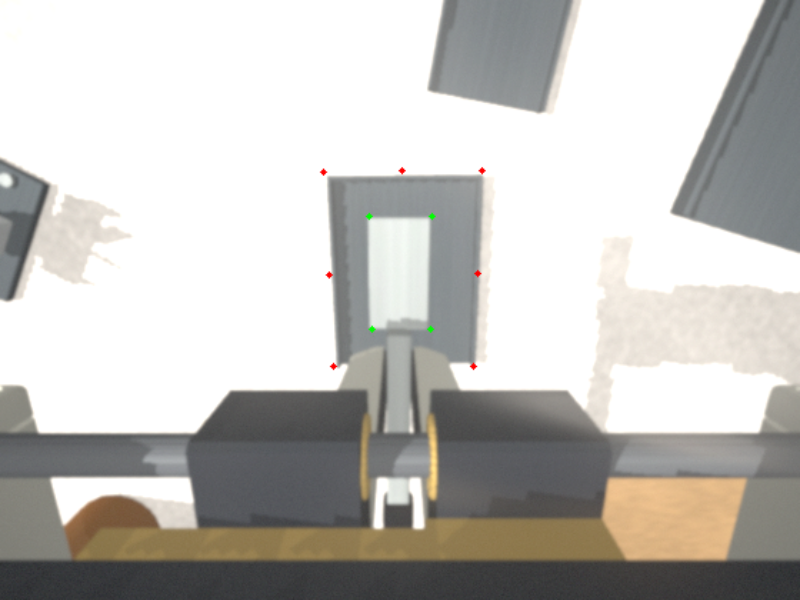

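Tray edges lie at rows 177–363 and columns 329–484, the closed wall at the top. The blade lies flat inside, exactly on its predicted outline (369–431, 216–328), well centred, with the closed end about 4 mm nearer than estimated, which is within tolerance. Lower.

Request:
send_rows --commands '[{"gripper":0.0,"travel":[0,0.001,0.02],"twist":[0,0,0]},{"gripper":0.0,"travel":[0,0.001,0.05],"twist":[0,0,0]},{"gripper":0.0,"travel":[0,0.001,0.085],"twist":[0,0,0]},{"gripper":0.0,"travel":[0,0.001,0.115],"twist":[0,0,0]},{"gripper":0.0,"travel":[0,0.001,0.14],"twist":[0,0,0]},{"gripper":0.0,"travel":[0,0.001,0.16],"twist":[0,0,0]},{"gripper":0.0,"travel":[0,0.001,0.17],"twist":[0,0,0]},{"gripper":0.0,"travel":[0,0.001,0.175],"twist":[0,0,0]},{"gripper":0.0,"travel":[0,0.001,0.177],"twist":[0,0,0]},{"gripper":0.0,"travel":[0,0.001,0.177],"twist":[0,0,0]}]'

```text
time: 15.32
tcp_pos: [0.5697, 0.3082, 0.0258]
ee_rot: [[-0.986, -0.168, 0.001], [-0.168, 0.986, 0.0], [-0.001, 0.0, -1.0]]
contact_force: [-0.4, 1.2, -0.2]
finger_gap: 0.0097
grip_force: 30.0
```

Request:
send_rows --commands '[{"gripper":0.0,"travel":[0,0,0.002],"twist":[0,0,0]},{"gripper":0.0,"travel":[0,0,0.004],"twist":[0,0,0]},{"gripper":0.0,"travel":[0,0,0.0045],"twist":[0,0,0]},{"gripper":0.0,"travel":[0,0,0.0045],"twist":[0,0,0]}]'

```text
time: 15.65
tcp_pos: [0.5693, 0.3083, 0.0208]
ee_rot: [[-0.986, -0.169, 0.0], [-0.169, 0.986, 0.0], [-0.0, 0.0, -1.0]]
contact_force: [0.3, 0.3, -0.6]
finger_gap: 0.0093
grip_force: 30.0
```

Request:
send_rows --commands '[{"gripper":0.0,"travel":[0,0,0.0007],"twist":[0,0,0]},{"gripper":0.0,"travel":[0,0,0.0013],"twist":[0,0,0]},{"gripper":0.0,"travel":[0,0,0.0013],"twist":[0,0,0]}]'

```text
time: 15.9
tcp_pos: [0.5692, 0.3083, 0.0192]
ee_rot: [[-0.986, -0.169, 0.0], [-0.169, 0.986, -0.0], [-0.0, -0.0, -1.0]]
contact_force: [1.0, 0.4, -1.0]
finger_gap: 0.0096
grip_force: 30.0
```

Request:
send_rows --commands '[{"gripper":0.035,"travel":[0,0,0],"twist":[0,0,0]},{"gripper":0.035,"travel":[0,0,0],"twist":[0,0,0]},{"gripper":0.035,"travel":[0,0,0],"twist":[0,0,0]},{"gripper":0.035,"travel":[0,0,0],"twist":[0,0,0]},{"gripper":0.035,"travel":[0,0,-0.01],"twist":[0,0,0]},{"gripper":0.035,"travel":[0,0,-0.03],"twist":[0,0,0]},{"gripper":0.035,"travel":[0,0,-0.06],"twist":[0,0,0]},{"gripper":0.035,"travel":[0,0,-0.1],"twist":[0,0,0]},{"gripper":0.035,"travel":[0,0,-0.14],"twist":[0,0,0]},{"gripper":0.035,"travel":[0,0,-0.17],"twist":[0,0,0]},{"gripper":0.035,"travel":[0,0,-0.18],"twist":[0,0,0]},{"gripper":0.035,"travel":[0,0,-0.18],"twist":[0,0,0]}]'

```text
time: 16.9
tcp_pos: [0.57, 0.3087, 0.2034]
ee_rot: [[-0.986, -0.169, 0.005], [-0.169, 0.986, 0.002], [-0.005, 0.002, -1.0]]
contact_force: [0.9, 0.2, 0.8]
finger_gap: 0.035
grip_force: 0.0
```

Request:
send_rows --commands '[{"gripper":0.05,"travel":[-0.02,0,0],"twist":[0,0,0]},{"gripper":0.05,"travel":[-0.05,0,0],"twist":[0,0,0]},{"gripper":0.05,"travel":[-0.08,0,0],"twist":[0,0,0]},{"gripper":0.05,"travel":[-0.11,0,0],"twist":[0,0,0]},{"gripper":0.05,"travel":[-0.13,0,0],"twist":[0,0,0]},{"gripper":0.05,"travel":[-0.14,0,0],"twist":[0,0,0]},{"gripper":0.05,"travel":[-0.14,0,0],"twist":[0,0,0]},{"gripper":0.05,"travel":[-0.14,0,0],"twist":[0,0,0]}]'

```text
time: 17.57
tcp_pos: [0.7068, 0.3317, 0.1971]
ee_rot: [[-0.986, -0.169, -0.002], [-0.169, 0.986, -0.001], [0.003, -0.001, -1.0]]
contact_force: [0.0, 0.4, -0.2]
finger_gap: 0.05
grip_force: 0.0
```

Run:
```python
from h import *
im,K,E,c=cam("wrist");np.savez("w8",K=K,E=E)
go([.57,.308,.2],100)
o=cv2.convertScaleAbs(im,alpha=1.6,beta=15)
X=np.array([np.cos(np.radians(10)),np.sin(np.radians(10))]);Y=np.array([-X[1],X[0]])
O=np.array([.5692,.3083])+.042*X
for x,hw,z in((.105,.012,.007),(.06,.012,.007),(-.02,.007,.016),(-.095,.007,.016)):
    for k in(1,-1):
        p=w2px([*(O-x*X+k*hw*Y),z],K,E);cv2.circle(o,(int(p[0]+.5),int(p[1]+.5)),1,(0,255,0),-1)
cv2.imwrite("pics/w8.png",cv2.resize(o,(800,600)))
```

```text
t 17.62 tcp [0.7065 0.3318 0.1978] travel [ 0.1386 -0.0003 -0.0019] twist [-0.0004 -0.0018 -0.0043] F [-0.7  0.8  0.5] gap 0.0499
```

View pics/w8.png

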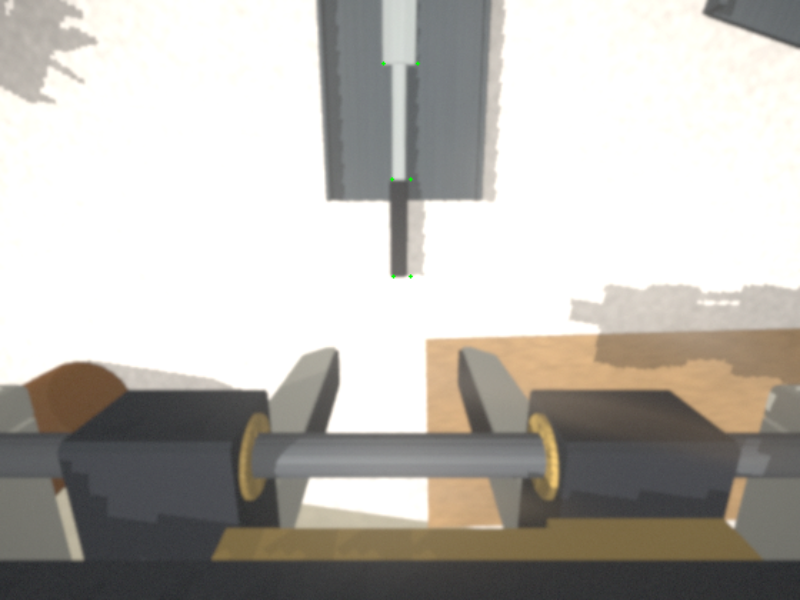

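The spatula lies on its predicted outline: handle end at (400,276), handle junction at (400,180), blade edge at (400,64). It is centred in the tray, and the handle sticks out past the open edge at row 199. Nothing is touched, so I hand in.

```bash
python3 -c "
from workcell import *
print(hand_in())"
```

```text
the job is handed in; nothing more can be done
None
```

The job is handed in, with no verdict returned: the spatula was lifted by its handle, pressed into the clip and released, then taken out by the shank and laid in the middle-sized tray, handle out over the open end; robot clock about 18 s, plain spatula not touched.

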